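# Clear the laboratory bench into its trays

### The job

Sort what was left on the laboratory bench: stand the two white-capped clear vials in the dark steel tray and the two amber dropper bottles in the blue bin, and lay the orange slide box flat in the white tray. Do not let a vial or bottle fall over on the way, and leave the beaker and the timer where they are.

Things in the scene. Friction and masses are not known exactly. Their poses are not given: they have to be found in the camera images.
- vial_a: one of the two identical clear sample vials: upright glass cylinder 34 mm in diameter with a paper label and a white screw cap of the same 34 mm, the cap from 48 to 64 mm up, 64 mm high in all, about 45 g. Origin: centre of its underside; z up
- vial_b: one of the two identical clear sample vials: upright glass cylinder 34 mm in diameter with a paper label and a white screw cap of the same 34 mm, the cap from 48 to 64 mm up, 64 mm high in all, about 45 g. Origin: centre of its underside; z up
- dropper_a: one of the two identical amber dropper bottles: upright amber glass cylinder 34 mm in diameter and straight up to 54 mm, paper label, then a black cap 20 mm wide (58 to 74 mm up) and a small rubber teat, 84 mm high in all, about 70 g. Origin: centre of its underside; z up
- dropper_b: one of the two identical amber dropper bottles: upright amber glass cylinder 34 mm in diameter and straight up to 54 mm, paper label, then a black cap 20 mm wide (58 to 74 mm up) and a small rubber teat, 84 mm high in all, about 70 g. Origin: centre of its underside; z up
- slide_mailer: orange plastic box for microscope slides with a dark seam and a paper label, lying flat: 28 mm (its x) by 78 mm (its y) by 20 mm high, about 40 g. Origin: centre of its underside; z up
- steel_tray: shallow dark grey stainless steel tray for the vials, open at the top, fixed to the bench: outside 70 x 130 mm, 22 mm high, inside 64 x 124 mm, walls and floor 3 mm thick. Origin: centre of its underside, on the bench. Axes: x along the short side, y along the long side, z up
- blue_bin: low blue plastic bin for the dropper bottles, open at the top, fixed to the bench: outside 70 x 130 mm, 30 mm high, inside 64 x 124 mm, walls and floor 3 mm thick. Origin: centre of its underside, on the bench. Axes: x along the short side, y along the long side, z up
- white_tray: shallow white plastic tray for the slide box, open at the top, fixed to the bench: outside 70 x 130 mm, 14 mm high, inside 64 x 124 mm, walls and floor 3 mm thick. Origin: centre of its underside, on the bench. Axes: x along the short side, y along the long side, z up
- beaker: bystander: empty green glass beaker without a cap, 52 mm wide at the rim, 68 mm high, stands loose on the bench; leave it alone. Origin: centre of its underside
- timer: bystander: small grey laboratory timer with a display and three round buttons, 50 x 60 x 16 mm, lies loose on the bench; leave it alone. Origin: centre of its underside

How it is judged:
By the outcome, as a careful person would: the job done as asked, in the order asked, and still so for the second after the job is handed in, with the robot touching nothing.
It also fails if it takes over 134 s, if anything falls off the work surface, if the arm or the gripper's body presses on something with over 40 N, if the wrist force passes 120 N, or if a joint passes its speed limit or range.

### The arm

A 7-joint arm with a two-finger parallel gripper is mounted at the origin on the work surface. World frame = base frame: x ahead of the robot, y to its left, z up, the work surface at z = 0. Lengths are in m, angles in rad, forces in N, time in s.
With the tool pointing down it reaches from about 0.35 to 0.9 m from the base axis. Payload 8.1 kg.
Tool frame: the origin (TCP) lies midway between the tips of the shut fingers; the grasp point (between the pads) lies 19 mm behind it; x points along the fingers, z is the direction in which the jaws open and shut, and the axes are right-handed (so a half turn about x gives the same grasp; the last joint's range is limited). The gripper opens to 85 mm and grips with 20 to 120 N. Pads are 22 mm wide; open, the fingers measure 114 mm over their backs; the gripper's body (76 mm by 85 mm) begins 54 mm behind the grasp point. The pads swing forward as they close: fully open they stand 13 mm farther back than shut.
Start: joints at [1.206, 0.434, 0.025, 1.573, -0.012, 1.134, -0.075], TCP at [0.162, -0.604, 0.231] pointing down, gripper open.
Joint ranges: [-2.62, 2.62], [-0.44, 2.09], [-1.27, 1.32], [0.08, 2.57], [-1.32, 4.46], [0.12, 2], [-2.74, 2.74]. Speed limits (rad/s): [2.22, 2.22, 3.01, 3.01, 3.14, 3.14, 3.14].

### API

Orientations are given as a rotation vector (axis times angle).
In Python, from plant import env gives the robot as it stands.
- The arm moves only by the tool servo_tool, never from a script. Its argument "deltas" is a list of rows, each a list of 7 numbers: the shift along the tool's x, y, z in mm, then the turn, a rotation vector about the tool's x, y, z in degrees, then the closure, from 0 (fully open) to 1 (shut). In form: [[tx, ty, tz, rx, ry, rz, hand], ...]. A call has exactly 10 rows; each row shifts and turns the pose as measured when the row begins, along the tool's axes as they then stand; what a row does not reach is not made up. A row lasts 1/8 s, in which the tool goes at most 62.5 mm and 10.7 degrees, less where a joint would pass 70% of its speed; a pose out of reach is approached as far as the arm can. A call with a gripper value outside its range is refused whole. The fingers move at their own pace and stop on an object; "force" is the grip in N (left out, the last holds). Time passes only in rows, so rows that do not move let the fingers close, or fill a call up. It gives the time, the measured TCP pose, the force and the opening at its end, in the units of the state.
- env.read_state(): the state, without advancing time (a new reading comes with each control period).
- env.capture(name): name is "scene" or "top" or "wrist"; returns the picture (384x512x3 uint8, blue, green, red); there is no depth.
- env.camera_params(name): a dict with "fx", "fy", "cx", "cy" (pixels), "k1" (the pictures are not rectified: a ray, as slopes to the right and down, at radius r is drawn at 1 + k1 r^2 times it, then the intrinsics apply), "rvec" (rotation vector, rad) and "tvec" (3), from world to camera coordinates, as OpenCV has them; the wrist camera has in their place "T_tool_cam" (4x4, takes a point from camera to tool coordinates, whose origin is the TCP and whose axes are the tool frame's). Camera axes: x right, y down, z forward; pixel columns grow to the right and rows downward; lengths in m; the calibration is good to about 2 mm. A picture is of the moment at which its call begins: read the wrist's pose just before it. camera_params takes no time and is no camera call.
- env.close_job(): hands the job in, once; it reports no verdict.
The state is a dict: "time_s": time; "joint_positions": joint angles; "joint_velocities": joint speeds; "joint_efforts": joint torques, N m; "eef_pos": TCP position; "tool_rot": TCP orientation; "wrist_force": force on the tool from outside, world axes, zero at the start; "torque": the same for the moment, N m; "gripper_width": finger opening in m.
Only numpy, scipy, OpenCV 4.12 (cv2) and the standard library are available. Lean on these libraries where they do the work, as an engineer would, in place of code of your own. Each camera call takes 0.05 s, during which the arm holds its last target. There are 200 camera calls.

## Working session

There is one attempt and no reset: what is moved stays moved. The work goes in short steps, Python scripts to look and compute and a tool call to move; the robot and the scene stay as the last step left them, time stands still between calls to the robot, and variables do not carry over. Pictures are saved under pics/ and viewed, about 12 in all and at most 16, crops included, and the job is handed in when it is done.

Besides the shell and the picture viewer there is one more tool, called after "Emit:" as name(argument=value, ...) on one line, values as JSON. servo_tool: Moves the arm, as the interface text tells. Its arguments: {"type":"object","properties":{"deltas":{"type":"array"},"force":{"type":"number"}},"required":["deltas"]}

```bash
ls; mkdir -p pics
cat > h.py <<'E'
import sys; sys.path.insert(0,'.')
import numpy as np, cv2
from scipy.spatial.transform import Rotation as R
from plant import env
E
python3 - <<'E'
from h import *
for n in("scene","top"):
    im=env.capture(n); cv2.imwrite(f"pics/{n}0.png",im); print(n,env.camera_params(n))
s=env.read_state(); print({k:np.round(v,3) for k,v in s.items()}); print(R.from_rotvec(s['tool_rot']).as_matrix().round(3)); print(env.camera_params("wrist"))
E
```

```text
pics
scene {'fx': 459.70266783619684, 'fy': 459.70266783619684, 'cx': 253.89028373642662, 'cy': 190.2855185429272, 'k1': -0.004100030034563529, 'rvec': array([ 1.97740215,  1.61197801, -0.59201267]), 'tvec': array([-0.1155416 , -0.38635416,  1.53863813])}
top {'fx': 383.84863834311614, 'fy': 383.84863834311614, 'cx': 250.82539327764087, 'cy': 200.09362596716116, 'k1': -0.10466814972857323, 'rvec': array([ 2.19620547, -2.16171135,  0.11106321]), 'tvec': array([-0.01043426,  0.53350768,  0.91110677])}
{'time_s': np.float64(0.1), 'joint_positions': array([ 1.206,  0.435,  0.025,  1.574, -0.012,  1.134, -0.075]), 'joint_velocities': array([-0.001, -0.001, -0.001, -0.002,  0.   ,  0.   ,  0.001]), 'joint_efforts': array([ 4.0000e-03, -6.7176e+01,  1.0280e+00, -3.1690e+01,  1.6000e-02,
        7.0000e-03,  0.0000e+00]), 'eef_pos': array([ 0.162, -0.603,  0.231]), 'tool_rot': array([ 1.015,  1.323, -1.014]), 'wrist_force': array([ 1.066, -0.35 , -0.17 ]), 'torque': array([0.031, 0.004, 0.009]), 'gripper_width': np.float64(0.086)}
[[-0.001  0.966  0.259]
 [ 0.001  0.259 -0.966]
 [-1.    -0.    -0.001]]
{'fx': 298.43037386557836, 'fy': 298.43037386557836, 'cx': 258.6902032465822, 'cy': 188.62582745426155, 'k1': -0.0743706174041125, 'T_tool_cam': array([[-7.04511025e-05, -2.69531694e-01,  9.62991517e-01,
        -1.42176985e-01],
       [-1.94333283e-03, -9.62989664e-01, -2.69531318e-01,
         6.78895249e-02],
       [ 9.99998109e-01, -1.89040180e-03, -4.55946105e-04,
         5.08433154e-04],
       [ 0.00000000e+00,  0.00000000e+00,  0.00000000e+00,
         1.00000000e+00]])}
```

View pics/top0.png

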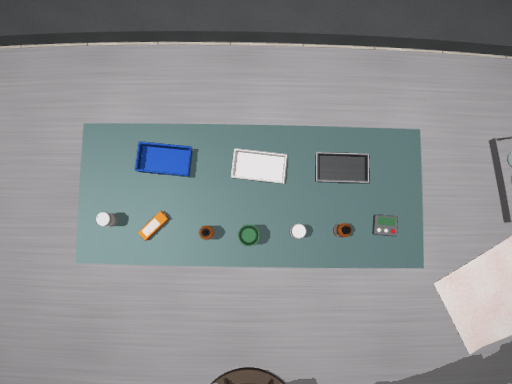

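View pics/scene0.png

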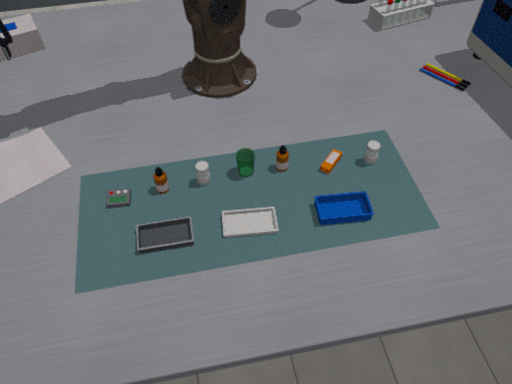

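The top view shows (px): vials at (105,219) and (299,231), droppers at (206,232) and (344,230), orange box at (153,226), beaker at (249,235) and timer at (385,225). The bins are blue (165,159), white (259,166) and steel (342,168). The scene view agrees.

```bash
cat >> h.py <<'E'
def und(p,c):
    d=(np.array(p,float)-[c['cx'],c['cy']])/[c['fx'],c['fy']]; u=d.copy()
    for _ in range(20): u=d/(1+c['k1']*(u@u))
    return np.r_[u,1]
def cam(name,s=None):
    c=env.camera_params(name)
    if name!="wrist":
        Rm=R.from_rotvec(c['rvec']).as_matrix(); return c,Rm.T,-Rm.T@c['tvec']
    s=s or env.read_state(); Rt=R.from_rotvec(s['tool_rot']).as_matrix(); T=c['T_tool_cam']
    return c,Rt@T[:3,:3],Rt@T[:3,3]+s['eef_pos']
def ray(p,z,cm):
    c,Rw,o=cm; d=Rw@und(p,c); return o+d*(z-o[2])/d[2]
def blobs(mask,amin):
    n,l,st,ce=cv2.connectedComponentsWithStats(mask.astype(np.uint8))
    return [(ce[i],st[i],(l==i)) for i in range(1,n) if st[i][4]>=amin]
E
python3 - <<'E'
from h import *
im=cv2.imread("pics/top0.png"); cm=cam("top"); print(cm[2])
hsv=cv2.cvtColor(im,cv2.COLOR_BGR2HSV); H,S,V=cv2.split(hsv)
roi=np.zeros(H.shape,bool); roi[128:262,84:418]=1
M={'blue':((H>105)&(H<130)&(S>150)&roi,.03),'orange':((H<14)&(S>150)&(V>150)&roi,.02),'white':((S<40)&(V>150)&roi,.014),'amber':((H<14)&(S>120)&(V<150)&roi,.04),'green':((H>50)&(H<75)&(S>120)&roi,.06),'dark':((S<60)&(V<70)&roi,.02)}
for n,(m,z) in M.items():
    for ce,st,l in blobs(m,25):
        q=np.argwhere(l)[:,::-1].astype(np.float32); r=cv2.minAreaRect(q); b=cv2.boxPoints(r)
        P=np.array([ray(p,z,cm)[:2] for p in b])
        e=P[1]-P[0],P[2]-P[1]; e=sorted(e,key=np.linalg.norm)
        print(n,ce.round(0),st[4],'z.02..',ray(r[0],z,cm).round(3),'c064',ray(ce,.064,cm).round(3)[:2],'size',[round(np.linalg.norm(x),3) for x in e],'long yaw',np.degrees(np.arctan2(e[1][1],e[1][0])).round(1))
big=cv2.resize(im[125:265,75:425],None,fx=2.28,fy=2.28,interpolation=cv2.INTER_CUBIC); cv2.imwrite("pics/topc.png",big)
E
```

```text
[0.44762941 0.00660443 0.95626312]
blue [163. 158.] 1606 z.02.. [0.633 0.215 0.03 ] c064 [0.626 0.207] size [np.float64(0.075), np.float64(0.136)] long yaw -95.5
white [258. 165.] 1622 z.02.. [ 0.622 -0.02   0.014] c064 [ 0.613 -0.018] size [np.float64(0.076), np.float64(0.135)] long yaw -95.4
white [316. 164.] 33 z.02.. [ 0.623 -0.169  0.014] c064 [ 0.618 -0.155] size [np.float64(0.01), np.float64(0.071)] long yaw 179.7
white [368. 169.] 31 z.02.. [ 0.621 -0.294  0.014] c064 [ 0.609 -0.28 ] size [np.float64(0.005), np.float64(0.072)] long yaw 178.9
white [115. 236.] 2995 z.02.. [0.478 0.301 0.014] c064 [0.441 0.316] size [np.float64(0.2), np.float64(0.224)] long yaw -89.2
white [128. 191.] 53 z.02.. [0.549 0.302 0.014] c064 [0.546 0.289] size [np.float64(0.024), np.float64(0.046)] long yaw -6.9
white [140. 207.] 30 z.02.. [0.51  0.271 0.014] c064 [0.509 0.257] size [np.float64(0.021), np.float64(0.031)] long yaw -167.4
white [150. 227.] 124 z.02.. [0.463 0.244 0.014] c064 [0.463 0.232] size [np.float64(0.016), np.float64(0.042)] long yaw -43.8
white [298. 231.] 181 z.02.. [ 0.462 -0.119  0.014] c064 [ 0.46  -0.112] size [np.float64(0.035), np.float64(0.037)] long yaw -115.7
amber [343. 230.] 106 z.02.. [ 0.465 -0.226  0.04 ] c064 [ 0.464 -0.218] size [np.float64(0.031), np.float64(0.032)] long yaw -89.3
amber [207. 232.] 99 z.02.. [0.454 0.104 0.04 ] c064 [0.454 0.1  ] size [np.float64(0.029), np.float64(0.033)] long yaw -89.0
dark [343. 161.] 180 z.02.. [ 0.622 -0.228  0.02 ] c064 [ 0.626 -0.219] size [np.float64(0.063), np.float64(0.124)] long yaw -90.8
dark [346. 230.] 43 z.02.. [ 0.464 -0.236  0.02 ] c064 [ 0.464 -0.225] size [np.float64(0.015), np.float64(0.017)] long yaw -89.3
dark [205. 232.] 41 z.02.. [0.454 0.108 0.02 ] c064 [0.454 0.103] size [np.float64(0.015), np.float64(0.015)] long yaw -89.0
```

View pics/topc.png

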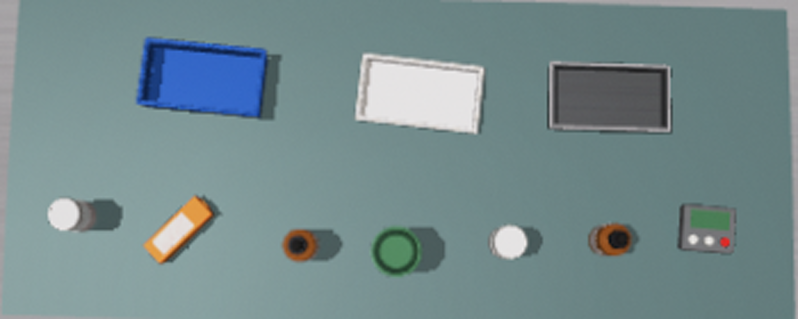

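Run:
```python
from h import *
cm=cam("top")
f=lambda x,y:(x/2.28+75-.3,y/2.28+125-.3)
for n,p,z in [('vialL',(65,214),.064),('vialR',(510,241),.064),('dropL',(298,244),.078),('dropR',(618,239),.078),('boxc',(180,229),.02),('box1',(208,203),.02),('box2',(151,256),.02),('steel',(609,97),.022),('white',(420,93),.012),('blue',(205,77),.025),('beaker',(397,250),.066),('timer',(708,228),.016)]:
    print(n,ray(f(*p),z,cm)[:2].round(4))
```

```text
vialL [0.4807 0.345 ]
vialR [ 0.461  -0.1133]
dropL [0.4545 0.1011]
dropR [ 0.4642 -0.2212]
boxc [0.4686 0.2347]
box1 [0.4971 0.2053]
box2 [0.4391 0.2652]
steel [ 0.6196 -0.227 ]
white [ 0.6218 -0.0209]
blue [0.6334 0.2127]
beaker [0.4502 0.0018]
timer [ 0.4784 -0.3375]
```

Emit:
servo_tool(deltas=[[0, 60, 0, -10, 0, 0, 0], [0, 60, 0, -10, 0, 0, 0], [0, 55, -20, -10, 0, 0, 0], [0, 45, -40, -10, 0, 0, 0], [0, 40, -45, -10, 0, 0, 0], [0, 60, 0, -10, 0, 0, 0], [0, 60, 0, -10, 0, 0, 0], [0, 60, 0, -5, 0, 0, 0], [0, 0, 0, 0, 0, 0, 0], [0, 0, 0, 0, 0, 0, 0]], force=30)

```text
time_s: 1.35
eef_pos: [0.3385, -0.2106, 0.2274]
tool_rot: [-0.033, 1.575, 0.036]
wrist_force: [-0.1, -0.5, -0.5]
gripper_width: 0.0857
```

```bash
cat >> h.py <<'E'
def to(x,y,z,yaw=0):
    "tool-frame mm and deg to reach a down pose; yaw 0 = jaws along world x"
    s=env.read_state(); Rt=R.from_rotvec(s['tool_rot']); Rg=R.from_euler('z',yaw,degrees=True)*R.from_rotvec([0,np.pi/2,0])
    print('t',round(float(s['time_s']),2),'d',(Rt.inv().apply(np.array([x,y,z])-s['eef_pos'])*1e3).round(1),'rot',np.degrees((Rt.inv()*Rg).as_rotvec()).round(1),'w',round(float(s['gripper_width']),4),'j7',s['joint_positions'].round(2))
def wpic(name):
    s=env.read_state(); im=env.capture("wrist"); cv2.imwrite(f"pics/{name}.png",im); return im,cam("wrist",s)
E
python3 -c "
from h import *
to(.461,-.113,.13)"
```

```text
t 1.35 d [ 97.1  91.9 127. ] rot [ 2.5 -0.3 -0.1] w 0.0857 j7 [ 0.85  0.11 -0.46  2.05  0.06  1.    0.41]
```

Emit:
servo_tool(deltas=[[10, 20, 40, 2.5, -0.3, 0, 0], [20, 20, 40, 0, 0, 0, 0], [20, 20, 30, 0, 0, 0, 0], [20, 20, 12, 0, 0, 0, 0], [20, 12, 5, 0, 0, 0, 0], [7, 0, 0, 0, 0, 0, 0], [0, 0, 0, 0, 0, 0, 0], [0, 0, 0, 0, 0, 0, 0], [0, 0, 0, 0, 0, 0, 0], [0, 0, 0, 0, 0, 0, 0]])

```text
time_s: 2.6
eef_pos: [0.4698, -0.1277, 0.1272]
tool_rot: [0.02, 1.569, -0.021]
wrist_force: [0.7, -0.1, 0.3]
gripper_width: 0.0853
```

```bash
python3 -c "
from h import *
wpic('w1'); to(.461,-.113,.023)"
```

```text
t 2.65 d [104.2  14.6  -9.3] rot [-1.5  0.1  0.1] w 0.0853 j7 [ 0.54  0.38 -0.49  2.    0.25  0.81 -0.12]
```

View pics/w1.png

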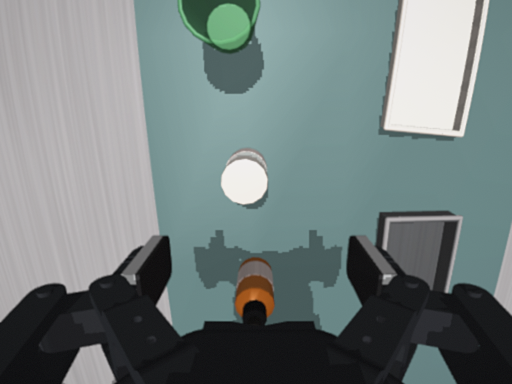

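The wrist view shows the vial cap at (244,181) and the right dropper at (255,300), its cap near (254,313). The beaker is well clear.

```bash
python3 -c "
from h import *
cm=cam('wrist'); p=ray((244,181),.064,cm); print(p, ray((254,314),.078,cm)); to(p[0],p[1],.024)"
```

```text
[ 0.45951952 -0.11166137  0.064     ] [ 0.46347789 -0.21340139  0.078     ]
t 2.65 d [103.2  15.9 -10.8] rot [-1.5  0.1  0.1] w 0.0853 j7 [ 0.54  0.38 -0.49  2.    0.25  0.81 -0.12]
```

Emit:
servo_tool(deltas=[[0, 9, -6, -1.5, 0, 0, 0], [0, 8, -6, 0, 0, 0, 0], [15, 0, 0, 0, 0, 0, 0], [25, 0, 0, 0, 0, 0, 0], [25, 0, 0, 0, 0, 0, 0], [25, 0, 0, 0, 0, 0, 0], [15, 0, 0, 0, 0, 0, 0], [4, 0, 0, 0, 0, 0, 0], [0, 0, 0, 0, 0, 0, 0], [0, 0, 0, 0, 0, 0, 0]])

```text
time_s: 3.9
eef_pos: [0.456, -0.1081, 0.0114]
tool_rot: [-0.004, 1.57, 0.003]
wrist_force: [-0.1, -0.0, -0.9]
gripper_width: 0.0854
```

```bash
python3 -c "
from h import *
to(.46,-.112,.022)"
```

```text
t 3.9 d [-10.6  -3.9   4. ] rot [0.2 0.  0. ] w 0.0854 j7 [ 0.42  0.54 -0.4   2.14  0.41  0.53 -0.28]
```

Emit:
servo_tool(deltas=[[-6, -2, 2, 0, 0, 0, 0], [-3, -1.5, 1.5, 0, 0, 0, 0], [0, 0, 0, 0, 0, 0, 0], [0, 0, 0, 0, 0, 0, 0.4], [0, 0, 0, 0, 0, 0, 1], [0, 0, 0, 0, 0, 0, 1], [0, 0, 0, 0, 0, 0, 1], [0, 0, 0, 0, 0, 0, 1], [0, 0, 0, 0, 0, 0, 1], [0, 0, 0, 0, 0, 0, 1]], force=30)

```text
time_s: 5.15
eef_pos: [0.4607, -0.1123, 0.0226]
tool_rot: [-0.004, 1.568, 0.002]
wrist_force: [-1.0, -1.2, 1.7]
gripper_width: 0.0334
```

```bash
python3 -c "
from h import *
to(.46,-.112,.022);to(.622,-.194,.13,-1)"
```

```text
t 5.15 d [ 0.6  0.3 -0.7] rot [0.2 0.2 0.1] w 0.0334 j7 [ 0.44  0.53 -0.41  2.12  0.39  0.56 -0.25]
t 5.15 d [-106.8  -82.5  161.3] rot [1.2 0.2 0.1] w 0.0334 j7 [ 0.44  0.53 -0.41  2.12  0.39  0.56 -0.25]
```

Emit:
servo_tool(deltas=[[-15, 0, 0, 0, 0, 0, 1], [-22, 0, 0, 0, 0, 0, 1], [-22, -5, 15, 0, 0, 0, 1], [-12, -15, 28, 0, 0, 0, 1], [0, -20, 32, 0, 0, 0, 1], [0, -20, 32, 0, 0, 0, 1], [0, -15, 28, 0, 0, 0, 1], [0, -5, 15, 0, 0, 0, 1], [0, -2, 5, 0, 0, 0, 1], [0, 0, 0, 0, 0, 0, 1]])

```text
time_s: 6.4
eef_pos: [0.619, -0.1946, 0.1041]
tool_rot: [-0.004, 1.567, 0.006]
wrist_force: [-0.2, 0.1, -0.5]
gripper_width: 0.0333
```

```bash
python3 -c "
from h import *
wpic('w2');to(.62,-.197,.027,-1)"
```

```text
t 6.45 d [77.1 -2.6  1. ] rot [ 1.4  0.2 -0.1] w 0.0335 j7 [ 0.51  0.63 -0.44  1.62  0.31  0.95 -0.03]
```

View pics/w2.png

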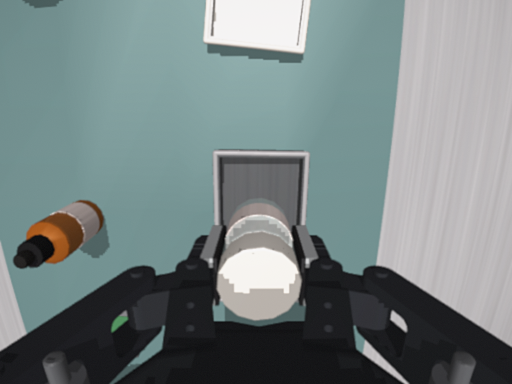

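The vial is held upright over the tray. The tray's +y outer rim is at row ~151, columns 215 to 308, and the right dropper is still standing.

```bash
python3 -c "
from h import *
cm=cam('wrist'); print(ray((215,151),.022,cm),ray((308,151),.022,cm), ray((38,249),.074,cm))"
```

```text
[ 0.58550551 -0.16009095  0.022     ] [ 0.65583591 -0.15983113  0.022     ] [ 0.47129479 -0.21722376  0.074     ]
```

Emit:
servo_tool(deltas=[[12, -1, 0, 1, 0, 0, 1], [18, -1, 0, 0, 0, 0, 1], [18, 0, 0, 0, 0, 0, 1], [12, 0, 0, 0, 0, 0, 1], [6, 0, 0, 0, 0, 0, 1], [3, 0, 0, 0, 0, 0, 1], [0, 0, 0, 0, 0, 0, 1], [0, 0, 0, 0, 0, 0, 1], [0, 0, 0, 0, 0, 0, 1], [0, 0, 0, 0, 0, 0, 1]])

```text
time_s: 7.7
eef_pos: [0.6174, -0.1957, 0.0304]
tool_rot: [0.01, 1.568, -0.008]
wrist_force: [1.4, -0.4, -1.0]
gripper_width: 0.0332
```

Emit:
servo_tool(deltas=[[3, 0, 1, 0, 0, 0, 1], [2, 0, 1, 0, 0, 0, 1], [0, 0, 0, 0, 0, 0, 1], [0, 0, 0, 0, 0, 0, 0.5], [0, 0, 0, 0, 0, 0, 0.4], [0, 0, 0, 0, 0, 0, 0.3], [-8, 0, 0, 0, 0, 0, 0.3], [-15, 0, 0, 0, 0, 0, 0.3], [-25, 0, 0, 0, 0, 0, 0.3], [-25, 0, 0, 0, 0, 0, 0]])

```text
time_s: 8.95
eef_pos: [0.6188, -0.1955, 0.1013]
tool_rot: [0.01, 1.57, -0.007]
wrist_force: [-0.4, 0.1, 0.1]
gripper_width: 0.0759
```

```bash
python3 -c "
from h import *
to(.49,.33,.23,0)"
```

```text
t 8.95 d [-127.8  524.3 -134.5] rot [-0.6  0.1 -0.1] w 0.0759 j7 [ 0.51  0.64 -0.44  1.62  0.31  0.95 -0.05]
```

Emit:
servo_tool(deltas=[[-25, 20, 0, 0, 0, 0, 0], [-20, 60, -10, 0, 0, 0, 0], [-5, 62, -15, 0, 0, 0, 0], [0, 62, -20, 0, 0, 0, 0], [0, 62, -20, 0, 0, 0, 0], [0, 62, -20, 0, 0, 0, 0], [0, 62, -20, 0, 0, 0, 0], [0, 62, -20, 0, 0, 0, 0], [0, 50, -10, 0, 0, 0, 0], [0, 15, -3, 0, 0, 0, 0]])

```text
time_s: 10.2
eef_pos: [0.4955, 0.3161, 0.1673]
tool_rot: [0.016, 1.548, -0.009]
wrist_force: [0.1, -0.4, -0.8]
gripper_width: 0.0855
```

```bash
python3 -c "
from h import *
to(.481,.34,.12,0)"
```

```text
t 10.2 d [ 47.1  23.5 -16. ] rot [-0.9  1.3 -0.2] w 0.0855 j7 [-0.28  0.48 -0.54  1.73  0.3   0.99 -0.95]
```

Emit:
servo_tool(deltas=[[12, 10, -8, -0.9, 1.3, 0, 0], [16, 8, -5, 0, 0, 0, 0], [10, 4, -2, 0, 0, 0, 0], [5, 0, 0, 0, 0, 0, 0], [0, 0, 0, 0, 0, 0, 0], [0, 0, 0, 0, 0, 0, 0], [0, 0, 0, 0, 0, 0, 0], [0, 0, 0, 0, 0, 0, 0], [0, 0, 0, 0, 0, 0, 0], [0, 0, 0, 0, 0, 0, 0]])

```text
time_s: 11.45
eef_pos: [0.4826, 0.3348, 0.1221]
tool_rot: [0.005, 1.571, -0.003]
wrist_force: [-1.0, 0.7, -0.8]
gripper_width: 0.0852
```

```bash
cat >> h.py <<'E'
def cap(im,cm,z=.064):
    hsv=cv2.cvtColor(im,cv2.COLOR_BGR2HSV); m=(hsv[...,1]<30)&(hsv[...,2]>200)
    for ce,st,l in blobs(m,300): 
        q=np.argwhere(l)[:,::-1].astype(np.float32); c,r=cv2.minEnclosingCircle(q); print('cap',np.round(c),round(r),st,ray(c,z,cm).round(4))
E
python3 -c "
from h import *
im,cm=wpic('w3'); cap(im,cm); to(.481,.345,.022,0)"
```

```text
cap [255. 184.] 24 [ 232  162   47   46 1687] [0.4797 0.3495 0.064 ]
t 11.5 d [100.1  10.   -1.6] rot [-0.3  0.  -0.1] w 0.0855 j7 [-0.33  0.54 -0.53  1.76  0.33  0.92 -1.  ]
```

View pics/w3.png

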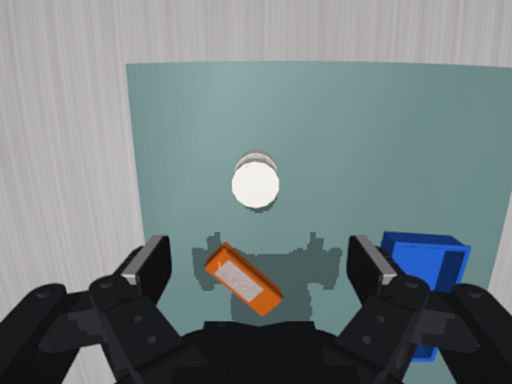

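The left vial's cap is at (255,184), and the orange box near (243,280) is clear of the fingers. I'm descending on (.480,.348).

Emit:
servo_tool(deltas=[[0, 7, -1, 0, 0, 0, 0], [0, 6, -1, 0, 0, 0, 0], [15, 0, 0, 0, 0, 0, 0], [25, 0, 0, 0, 0, 0, 0], [25, 0, 0, 0, 0, 0, 0], [18, 0, 0, 0, 0, 0, 0], [8, 0, 0, 0, 0, 0, 0], [4, 0, 0, 0, 0, 0, 0], [0, 0, 0, 0, 0, 0, 0], [0, 0, 0, 0, 0, 0, 0]])

```text
time_s: 12.75
eef_pos: [0.4802, 0.3498, 0.0218]
tool_rot: [0.005, 1.571, -0.001]
wrist_force: [0.3, 0.5, 0.1]
gripper_width: 0.0853
```

Emit:
servo_tool(deltas=[[0, 0, 0, 0, 0, 0, 0.4], [0, 0, 0, 0, 0, 0, 1], [0, 0, 0, 0, 0, 0, 1], [0, 0, 0, 0, 0, 0, 1], [0, 0, 0, 0, 0, 0, 1], [0, 0, 0, 0, 0, 0, 1], [-10, 0, 0, 0, 0, 0, 1], [-22, 0, 0, 0, 0, 0, 1], [-30, 0, 0, 0, 0, 0, 1], [-30, 0, 0, 0, 0, 0, 1]], force=30)

```text
time_s: 14.0
eef_pos: [0.4794, 0.3489, 0.1171]
tool_rot: [0.003, 1.573, -0.002]
wrist_force: [0.0, -0.9, -0.1]
gripper_width: 0.033
```

```bash
python3 -c "
from h import *
to(.621,-.257,.13,0)"
```

```text
t 14.0 d [ -13.7 -605.4  143.8] rot [-0.2 -0.1 -0. ] w 0.033 j7 [-0.35  0.56 -0.53  1.75  0.34  0.93 -1.02]
```

Emit:
servo_tool(deltas=[[-5, -20, 10, 0, 0, 0, 1], [0, -45, 18, 0, 0, 0, 1], [0, -55, 20, 0, 0, 0, 1], [0, -58, 20, 0, 0, 0, 1], [0, -58, 20, 0, 0, 0, 1], [0, -58, 18, 0, 0, 0, 1], [0, -58, 15, 0, 0, 0, 1], [0, -58, 10, 0, 0, 0, 1], [0, -45, 5, 0, 0, 0, 1], [0, -35, 0, 0, 0, 0, 1]])

```text
time_s: 15.25
eef_pos: [0.6219, -0.1495, 0.1302]
tool_rot: [0.003, 1.56, 0.011]
wrist_force: [1.1, 0.4, 0.2]
gripper_width: 0.0332
```

```bash
python3 -c "
from h import *
to(.621,-.257,.11,0)"
```

```text
t 15.25 d [  19.2 -107.7   -1.7] rot [ 0.3  0.6 -0.5] w 0.0332 j7 [ 0.48  0.6  -0.49  1.63  0.31  0.99 -0.1 ]
```

Emit:
servo_tool(deltas=[[0, -30, 0, 0.3, 0.6, -0.5, 1], [0, -30, 0, 0, 0, 0, 1], [0, -25, 0, 0, 0, 0, 1], [0, -10, 0, 0, 0, 0, 1], [0, -3, 0, 0, 0, 0, 1], [0, 0, 0, 0, 0, 0, 1], [10, 0, 0, 0, 0, 0, 1], [10, 0, 0, 0, 0, 0, 1], [0, 0, 0, 0, 0, 0, 1], [0, 0, 0, 0, 0, 0, 1]])

```text
time_s: 16.5
eef_pos: [0.6214, -0.2497, 0.1108]
tool_rot: [0.002, 1.571, 0.001]
wrist_force: [0.2, 0.4, -0.6]
gripper_width: 0.0333
```

```bash
python3 -c "
from h import *
to(.621,-.257,.026,0)"
```

```text
t 16.5 d [84.8 -7.5 -0.4] rot [-0.   0.  -0.1] w 0.0333 j7 [ 0.59  0.66 -0.46  1.55  0.33  1.    0.03]
```

Emit:
servo_tool(deltas=[[12, -5, 0, 0, 0, 0, 1], [20, -3, 0, 0, 0, 0, 1], [20, 0, 0, 0, 0, 0, 1], [15, 0, 0, 0, 0, 0, 1], [8, 0, 0, 0, 0, 0, 1], [3, 0, 0, 0, 0, 0, 1], [0, 0, 0, 0, 0, 0, 1], [0, 0, 0, 0, 0, 0, 1], [0, 0, 0, 0, 0, 0, 1], [0, 0, 0, 0, 0, 0, 1]])

```text
time_s: 17.75
eef_pos: [0.6218, -0.2583, 0.0274]
tool_rot: [0.002, 1.57, 0.001]
wrist_force: [-1.0, 0.4, -1.0]
gripper_width: 0.0333
```

Vial bottom is ~2–3 mm above the tray floor. I'll settle it, release and rise.

Emit:
servo_tool(deltas=[[3, 0, 0, 0, 0, 0, 1], [0, 0, 0, 0, 0, 0, 1], [0, 0, 0, 0, 0, 0, 1], [0, 0, 0, 0, 0, 0, 0.5], [0, 0, 0, 0, 0, 0, 0.4], [0, 0, 0, 0, 0, 0, 0.3], [-8, 0, 0, 0, 0, 0, 0.3], [-15, 0, 0, 0, 0, 0, 0.3], [-25, 0, 0, 0, 0, 0, 0.3], [-30, 0, 0, 0, 0, 0, 0]])

```text
time_s: 19.0
eef_pos: [0.621, -0.2581, 0.1065]
tool_rot: [0.002, 1.572, 0.001]
wrist_force: [-0.3, -1.1, -0.1]
gripper_width: 0.0756
```

```bash
python3 -c "
from h import *
to(.465,-.225,.13,0)"
```

```text
t 19.0 d [ -23.3   33.1 -156.1] rot [-0.  -0.1 -0.1] w 0.0756 j7 [ 0.6   0.67 -0.46  1.55  0.33  1.    0.05]
```

Emit:
servo_tool(deltas=[[-15, 0, -10, 0, 0, 0, 0], [-8, 5, -30, 0, 0, 0, 0], [0, 8, -40, 0, 0, 0, 0], [0, 8, -40, 0, 0, 0, 0], [0, 8, -25, 0, 0, 0, 0], [0, 4, -10, 0, 0, 0, 0], [0, 0, 0, 0, 0, 0, 0], [0, 0, 0, 0, 0, 0, 0], [0, 0, 0, 0, 0, 0, 0], [0, 0, 0, 0, 0, 0, 0]])

```text
time_s: 20.25
eef_pos: [0.4624, -0.2253, 0.1352]
tool_rot: [-0.0, 1.564, -0.003]
wrist_force: [-0.1, -0.7, -0.7]
gripper_width: 0.0856
```

```bash
python3 -c "
from h import *
im,cm=wpic('w4'); to(.465,-.22,.022,0)"
```

```text
t 20.3 d [113.2   5.5   1.9] rot [-0.1  0.4  0.1] w 0.0857 j7 [ 0.75  0.42 -0.53  1.93  0.27  0.86  0.08]
```

View pics/w4.png

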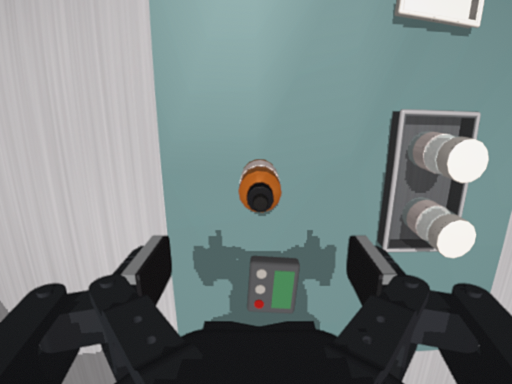

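Both vials stand in the steel tray, with caps at (467,160) and (452,237). The right dropper's cap is at (260,197), with the shoulder around (260,189).

```bash
cat >> h.py <<'E'
def amb(im,cm):
    hsv=cv2.cvtColor(im,cv2.COLOR_BGR2HSV); m=(hsv[...,0]<14)&(hsv[...,1]>150)&(hsv[...,2]>60); m[240:]=0
    k=(hsv[...,2]<45); k[235:]=0
    for n,mm,z in(('amber',m,.054),('black',k,.08)):
        for ce,st,l in blobs(mm,150):
            q=np.argwhere(l)[:,::-1].astype(np.float32); c,r=cv2.minEnclosingCircle(q); print(n,np.round(c),round(r),st,ray(c,z,cm).round(4))
E
python3 -c "
from h import *
im=cv2.imread('pics/w4.png');cm=cam('wrist'); amb(im,cm); print(ray((260,195),.074,cm),ray((260,189),.054,cm))"
```

```text
amber [260. 189.] 22 [239 167  42  44 842] [ 0.4634 -0.2207  0.054 ]
black [386. 173.] 61 [379 112  20 123 500] [ 0.5504 -0.2023  0.08  ]
black [454. 197.] 16 [447 181  15  33 227] [ 0.6031 -0.22    0.08  ]
black [260. 197.] 14 [248 183  25  29 559] [ 0.4633 -0.2189  0.08  ]
[ 0.46332756 -0.21938053  0.074     ] [ 0.46355013 -0.22062285  0.054     ]
```

Emit:
servo_tool(deltas=[[0, 3, 1, 0, 0.4, 0, 0], [0, 2, 0, 0, 0, 0, 0], [15, 0, 0, 0, 0, 0, 0], [25, 0, 0, 0, 0, 0, 0], [25, 0, 0, 0, 0, 0, 0], [25, 0, 0, 0, 0, 0, 0], [12, 0, 0, 0, 0, 0, 0], [5, 0, 0, 0, 0, 0, 0], [2, 0, 0, 0, 0, 0, 0], [0, 0, 0, 0, 0, 0, 0]])

```text
time_s: 21.55
eef_pos: [0.4633, -0.2196, 0.0199]
tool_rot: [-0.0, 1.572, -0.002]
wrist_force: [0.2, 0.0, 0.1]
gripper_width: 0.0855
```

Emit:
servo_tool(deltas=[[-3, 0, 0, 0, 0, 0, 0.4], [0, 0, 0, 0, 0, 0, 1], [0, 0, 0, 0, 0, 0, 1], [0, 0, 0, 0, 0, 0, 1], [0, 0, 0, 0, 0, 0, 1], [0, 0, 0, 0, 0, 0, 1], [-10, 0, 0, 0, 0, 0, 1], [-25, 0, 0, 0, 0, 0, 1], [-35, 0, 0, 0, 0, 0, 1], [-35, 0, 5, 0, 0, 0, 1]], force=35)

```text
time_s: 22.8
eef_pos: [0.4669, -0.2189, 0.1315]
tool_rot: [0.001, 1.575, -0.0]
wrist_force: [0.5, -0.4, -1.3]
gripper_width: 0.033
```

```bash
python3 -c "
from h import *
to(.636,.243,.13,-5.4);to(.63,.183,.13,-5.4)"
```

```text
t 22.8 d [  0.9 462.  168.8] rot [ 5.4 -0.3  0. ] w 0.033 j7 [ 0.74  0.43 -0.53  1.92  0.28  0.87  0.06]
t 22.8 d [  0.9 402.  162.9] rot [ 5.4 -0.3  0. ] w 0.033 j7 [ 0.74  0.43 -0.53  1.92  0.28  0.87  0.06]
```

Emit:
servo_tool(deltas=[[0, 20, 10, 1, 0, 0, 1], [0, 45, 18, 1, 0, 0, 1], [0, 55, 20, 1, 0, 0, 1], [0, 55, 20, 1, 0, 0, 1], [0, 55, 20, 1, 0, 0, 1], [0, 55, 20, 0, 0, 0, 1], [0, 55, 18, 0, 0, 0, 1], [0, 40, 15, 0, 0, 0, 1], [0, 20, 8, 0, 0, 0, 1], [0, 10, 3, 0, 0, 0, 1]])

```text
time_s: 24.05
eef_pos: [0.6528, 0.1901, 0.1397]
tool_rot: [0.075, 1.566, -0.077]
wrist_force: [-0.3, 0.5, -0.3]
gripper_width: 0.033
```

```bash
python3 -c "
from h import *
to(.636,.243,.12,-5.4)"
```

```text
t 24.05 d [ 19.6  51.  -21.9] rot [-0.2  0.2  0.1] w 0.033 j7 [-0.06  0.65 -0.5   1.5   0.34  1.07 -0.73]
```

Emit:
servo_tool(deltas=[[0, 15, -7, 0, 0, 0, 1], [5, 20, -8, 0, 0, 0, 1], [10, 12, -5, 0, 0, 0, 1], [5, 4, -2, 0, 0, 0, 1], [0, 0, 0, 0, 0, 0, 1], [0, 0, 0, 0, 0, 0, 1], [0, 0, 0, 0, 0, 0, 1], [0, 0, 0, 0, 0, 0, 1], [0, 0, 0, 0, 0, 0, 1], [0, 0, 0, 0, 0, 0, 1]])

```text
time_s: 25.3
eef_pos: [0.6345, 0.2422, 0.1186]
tool_rot: [0.076, 1.566, -0.082]
wrist_force: [-0.2, -0.2, -1.0]
gripper_width: 0.0331
```

```bash
python3 -c "
from h import *
im,cm=wpic('w5');to(.636,.243,.027,-5.4)
hsv=cv2.cvtColor(im,cv2.COLOR_BGR2HSV);m=(hsv[...,0]>105)&(hsv[...,0]<130)&(hsv[...,1]>150)
for ce,st,l in blobs(m,200): print(ce,st)
"
```

```text
t 25.35 d [91.6  1.2  1.1] rot [-0.4  0.2  0.2] w 0.033 j7 [-0.14  0.67 -0.49  1.52  0.36  1.04 -0.83]
[258.96190203 175.94185047] [ 211  137   95   99 6982]
```

View pics/w5.png

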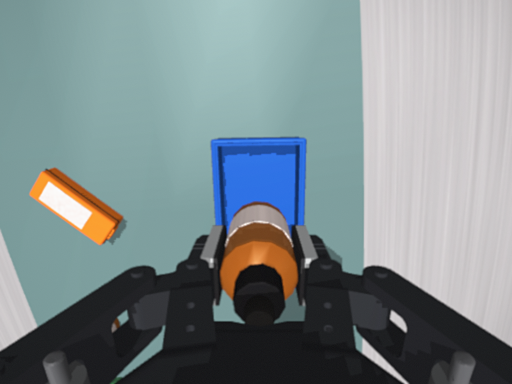

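The bin's far rim is at row 138, columns 211 to 306, and the bottle hangs upright and centred over it. The orange box spans (30,190) to (126,220).

```bash
python3 -c "
from h import *
cm=cam('wrist'); print(ray((211,140),.03,cm),ray((306,138),.03,cm)); print([ray(p,.02,cm)[:2].round(4) for p in((30,194),(48,169),(124,217),(103,243))])"
```

```text
[0.60219271 0.28749259 0.03      ] [0.67509563 0.28149544 0.03      ]
[array([0.4333, 0.2581]), array([0.4572, 0.2781]), array([0.5147, 0.2287]), array([0.4892, 0.2059])]
```

Emit:
servo_tool(deltas=[[12, 2, 1, 0, 0, 0, 1], [22, 1, 0, 0, 0, 0, 1], [22, 0, 0, 0, 0, 0, 1], [18, 0, 0, 0, 0, 0, 1], [8, 0, 0, 0, 0, 0, 1], [4, 0, 0, 0, 0, 0, 1], [0, 0, 0, 0, 0, 0, 1], [0, 0, 0, 0, 0, 0, 1], [0, 0, 0, 0, 0, 0, 1], [0, 0, 0, 0, 0, 0, 1]])

```text
time_s: 26.6
eef_pos: [0.6371, 0.2461, 0.029]
tool_rot: [0.077, 1.564, -0.081]
wrist_force: [0.1, 0.3, -1.3]
gripper_width: 0.0329
```

Emit:
servo_tool(deltas=[[2, 0, -1, 0, 0, 0, 1], [2, 0, 0, 0, 0, 0, 1], [0, 0, 0, 0, 0, 0, 1], [0, 0, 0, 0, 0, 0, 0.52], [0, 0, 0, 0, 0, 0, 0.48], [-4, 0, 0, 0, 0, 0, 0.45], [-10, 0, 0, 0, 0, 0, 0.4], [-25, 0, 0, 0, 0, 0, 0.3], [-35, 0, 0, 0, 0, 0, 0.2], [-35, 0, 0, 0, 0, 0, 0]])

```text
time_s: 27.85
eef_pos: [0.6345, 0.246, 0.1386]
tool_rot: [0.076, 1.566, -0.082]
wrist_force: [1.3, -0.2, 0.7]
gripper_width: 0.0838
```

```bash
python3 -c "
from h import *
to(.455,.1,.135,0)"
```

```text
t 27.85 d [   3.7 -163.2 -164. ] rot [-5.7  0.2  0.2] w 0.0838 j7 [-0.15  0.66 -0.5   1.5   0.34  1.07 -0.82]
```

Emit:
servo_tool(deltas=[[-5, -15, -15, -2, 0, 0, 0], [0, -30, -28, -2, 0, 0, 0], [0, -35, -30, -1, 0, 0, 0], [0, -35, -30, 0, 0, 0, 0], [0, -25, -28, 0, 0, 0, 0], [0, -15, -15, 0, 0, 0, 0], [0, -5, -8, 0, 0, 0, 0], [0, 0, 0, 0, 0, 0, 0], [0, 0, 0, 0, 0, 0, 0], [0, 0, 0, 0, 0, 0, 0]])

```text
time_s: 29.1
eef_pos: [0.4751, 0.0913, 0.1518]
tool_rot: [0.007, 1.554, -0.006]
wrist_force: [-0.8, 0.0, -0.3]
gripper_width: 0.0855
```

```bash
python3 -c "
from h import *
im,cm=wpic('w6'); amb(im,cm); to(.455,.1,.022,0)"
```

```text
amber [249.  18.] 41 [212   0  77  56 325] [0.4707 0.2227 0.054 ]
amber [460.   4.] 25 [435   0  51  23 780] [0.6324 0.2367 0.054 ]
amber [230. 173.] 21 [211 152  39  42 756] [0.4533 0.1059 0.054 ]
black [229. 178.] 13 [217 166  24  26 481] [0.4541 0.1075 0.08  ]
t 29.15 d [129.5   8.4 -22.4] rot [-0.5  1.  -0.1] w 0.0857 j7 [ 0.17  0.36 -0.6   1.99  0.27  0.86 -0.58]
```

View pics/w6.png

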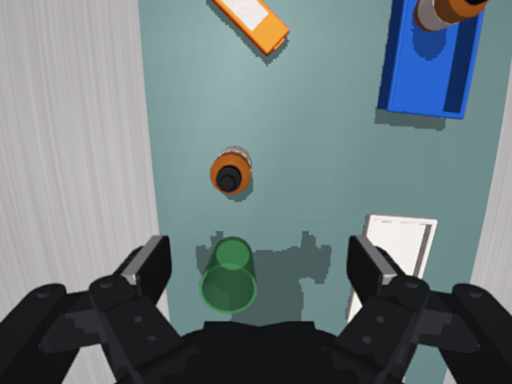

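The first dropper stands in the blue bin (top right). The remaining dropper is at (230,175), i.e. ~(.454,.105), and the beaker at (230,280) is clear.

Emit:
servo_tool(deltas=[[0, 7, -10, -0.5, 1, 0, 0], [0, 5, -8, 0, 0, 0, 0], [12, 1, -3, 0, 0, 0, 0], [20, 0, 0, 0, 0, 0, 0], [20, 0, 0, 0, 0, 0, 0], [10, 0, 0, 0, 0, 0, 0], [0, 0, 0, 0, 0, 0, 0], [0, 0, 0, 0, 0, 0, 0], [0, 0, 0, 0, 0, 0, 0], [0, 0, 0, 0, 0, 0, 0]])

```text
time_s: 30.4
eef_pos: [0.452, 0.1069, 0.0868]
tool_rot: [-0.001, 1.572, 0.004]
wrist_force: [0.6, 0.9, -0.1]
gripper_width: 0.0852
```

```bash
python3 -c "
from h import *
to(.454,.1045,.0225,0)"
```

```text
t 30.4 d [64.3 -2.5  2.1] rot [ 0.2 -0.1 -0.1] w 0.0852 j7 [ 0.1   0.43 -0.57  2.08  0.35  0.72 -0.69]
```

Emit:
servo_tool(deltas=[[10, -1.5, 1, 0, 0, 0, 0], [18, -1, 1, 0, 0, 0, 0], [18, 0, 0, 0, 0, 0, 0], [10, 0, 0, 0, 0, 0, 0], [5, 0, 0, 0, 0, 0, 0], [2, 0, 0, 0, 0, 0, 0], [0, 0, 0, 0, 0, 0, 0], [0, 0, 0, 0, 0, 0, 0], [0, 0, 0, 0, 0, 0, 0], [0, 0, 0, 0, 0, 0, 0]])

```text
time_s: 31.65
eef_pos: [0.4558, 0.1042, 0.0222]
tool_rot: [0.0, 1.568, 0.004]
wrist_force: [-0.4, 0.4, 0.5]
gripper_width: 0.0857
```

Emit:
servo_tool(deltas=[[0, 0, -1, 0, 0, 0, 0.4], [0, 0, 0, 0, 0, 0, 1], [0, 0, 0, 0, 0, 0, 1], [0, 0, 0, 0, 0, 0, 1], [0, 0, 0, 0, 0, 0, 1], [0, 0, 0, 0, 0, 0, 1], [-10, 0, 0, 0, 0, 0, 1], [-25, 0, 0, 0, 0, 0, 1], [-35, 0, 0, 0, 0, 0, 1], [-35, 0, 5, 0, 0, 0, 1]], force=35)

```text
time_s: 32.9
eef_pos: [0.4571, 0.1037, 0.1294]
tool_rot: [-0.002, 1.574, 0.004]
wrist_force: [1.0, 0.5, -0.8]
gripper_width: 0.0328
```

```bash
python3 -c "
from h import *
to(.63,.187,.12,-5.4)"
```

```text
t 32.9 d [  9.   82.7 173.3] rot [ 5.6 -0.2 -0.1] w 0.0328 j7 [ 0.15  0.38 -0.61  2.03  0.29  0.82 -0.62]
```

Emit:
servo_tool(deltas=[[0, 8, 15, 2, 0, 0, 1], [0, 15, 28, 2, 0, 0, 1], [0, 18, 35, 1.6, 0, 0, 1], [0, 18, 35, 0, 0, 0, 1], [0, 14, 32, 0, 0, 0, 1], [0, 8, 18, 0, 0, 0, 1], [0, 3, 8, 0, 0, 0, 1], [0, 0, 0, 0, 0, 0, 1], [0, 0, 0, 0, 0, 0, 1], [0, 0, 0, 0, 0, 0, 1]])

```text
time_s: 34.15
eef_pos: [0.6372, 0.1761, 0.1371]
tool_rot: [0.079, 1.569, -0.075]
wrist_force: [0.2, -0.1, -1.2]
gripper_width: 0.0327
```

```bash
python3 -c "
from h import *
to(.63,.187,.026,-5.4)"
```

```text
t 34.15 d [111.2   9.8  -8.3] rot [-0.2  0.  -0.2] w 0.0327 j7 [-0.02  0.63 -0.52  1.55  0.34  1.04 -0.73]
```

Emit:
servo_tool(deltas=[[0, 6, -5, 0, 0, 0, 1], [10, 4, -3, 0, 0, 0, 1], [20, 0, 0, 0, 0, 0, 1], [22, 0, 0, 0, 0, 0, 1], [22, 0, 0, 0, 0, 0, 1], [15, 0, 0, 0, 0, 0, 1], [9, 0, 0, 0, 0, 0, 1], [4, 0, 0, 0, 0, 0, 1], [2, 0, 0, 0, 0, 0, 1], [0, 0, 0, 0, 0, 0, 1]])

```text
time_s: 35.4
eef_pos: [0.6277, 0.1878, 0.0263]
tool_rot: [0.077, 1.571, -0.075]
wrist_force: [-0.8, -0.2, -0.4]
gripper_width: 0.033
```

Emit:
servo_tool(deltas=[[1, 0, 2, 0, 0, 0, 1], [0, 0, 1, 0, 0, 0, 1], [0, 0, 0, 0, 0, 0, 1], [0, 0, 0, 0, 0, 0, 0.52], [0, 0, 0, 0, 0, 0, 0.48], [-4, 0, 0, 0, 0, 0, 0.45], [-10, 0, 0, 0, 0, 0, 0.4], [-25, 0, 0, 0, 0, 0, 0.3], [-35, 0, 0, 0, 0, 0, 0.2], [-35, 0, 0, 0, 0, 0, 0]])

```text
time_s: 36.65
eef_pos: [0.6303, 0.187, 0.1379]
tool_rot: [0.077, 1.573, -0.075]
wrist_force: [0.2, -0.0, 0.8]
gripper_width: 0.0837
```

```bash
python3 -c "
from h import *
to(.472,.235,.13,45);to(.472,.235,.13,-45); print(env.read_state()['wrist_force'])"
```

```text
t 36.65 d [   8.4   32.6 -162.2] rot [-50.5  -0.2  -0.1] w 0.0837 j7 [-0.04  0.63 -0.52  1.56  0.34  1.05 -0.74]
t 36.65 d [   8.4   32.6 -162.2] rot [39.5 -0.2  0. ] w 0.0837 j7 [-0.04  0.63 -0.52  1.56  0.34  1.05 -0.74]
[ 0.18658159 -0.03502683  0.82999847]
```

Emit:
servo_tool(deltas=[[0, 8, -35, 0, 0, 0, 0], [0, 10, -48, 0, 0, 0, 0], [0, 8, -45, 0, 0, 0, 0], [0, 6, -25, 0, 0, 0, 0], [2, 0, -5, -10, 0, 0, 0], [2, 0, 0, -10.5, 0, 0, 0], [2, 0, 0, -10.5, 0, 0, 0], [0, 0, 0, -10, 0, 0, 0], [0, 0, 0, -9, 0, 0, 0], [0, 0, 0, 0, 0, 0, 0]])

```text
time_s: 37.9
eef_pos: [0.4745, 0.2384, 0.1441]
tool_rot: [-0.623, 1.464, 0.623]
wrist_force: [0.1, 0.1, -0.4]
gripper_width: 0.0855
```

```bash
python3 -c "
from h import *
im,cm=wpic('w7'); to(.472,.235,.013,45)
hsv=cv2.cvtColor(im,cv2.COLOR_BGR2HSV); m=(((hsv[...,0]<16)&(hsv[...,1]>140)&(hsv[...,2]>100))*255).astype(np.uint8)
m=cv2.morphologyEx(m,cv2.MORPH_CLOSE,np.ones((25,25)))
for ce,st,l in blobs(m>0,800):
    b=cv2.boxPoints(cv2.minAreaRect(np.argwhere(l)[:,::-1].astype(np.float32))); P=np.array([ray(p,.02,cm)[:2] for p in b]); print(b.round(),P.round(4),P.mean(0))
"
```

```text
t 37.95 d [131.    0.2  -6.1] rot [0.7 0.8 0.3] w 0.0856 j7 [ 0.02  0.49 -0.8   1.87  0.44  0.94 -0.19]
[[238. 131.]
 [268. 131.]
 [268. 214.]
 [238. 214.]] [[0.4299 0.2579]
 [0.4484 0.2768]
 [0.5046 0.2228]
 [0.4846 0.2025]] [0.46687588 0.24000399]
```

View pics/w7.png

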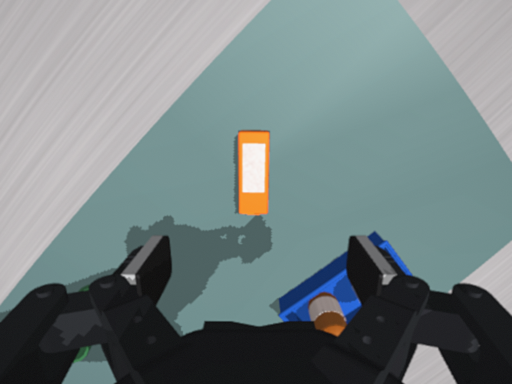

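The box is at (253,172), aligned with the image columns, centre ~(.468,.239). The near dropper is visible in the bin.

Emit:
servo_tool(deltas=[[5, 2, -2, 0.7, 0.8, 0.3, 0], [20, 3, -2, 0, 0, 0, 0], [30, 0, 0, 0, 0, 0, 0], [30, 0, 0, 0, 0, 0, 0], [22, 0, 0, 0, 0, 0, 0], [10, 0, 0, 0, 0, 0, 0], [4, 0, 0, 0, 0, 0, 0], [0, 0, 0, 0, 0, 0, 0], [0, 0, 0, 0, 0, 0, 0], [0, 0, 0, 0, 0, 0, 0]])

```text
time_s: 39.2
eef_pos: [0.4694, 0.2404, 0.0216]
tool_rot: [-0.599, 1.485, 0.595]
wrist_force: [-0.8, -0.3, -1.1]
gripper_width: 0.0849
```

```bash
python3 -c "
from h import *
to(.468,.239,.004,45)"
```

```text
t 39.2 d [17.6  0.  -2. ] rot [-1.2  0.   0.2] w 0.0849 j7 [-0.1   0.65 -0.66  1.98  0.61  0.72 -0.37]
```

Emit:
servo_tool(deltas=[[7, 0, -1, -1, 0, 0, 0], [6, 0, -1, 0, 0, 0, 0], [3, 0, 0, 0, 0, 0, 0], [0, 0, 0, 0, 0, 0, 0], [0, 0, 0, 0, 0, 0, 0.4], [0, 0, 0, 0, 0, 0, 1], [0, 0, 0, 0, 0, 0, 1], [0, 0, 0, 0, 0, 0, 1], [0, 0, 0, 0, 0, 0, 1], [0, 0, 0, 0, 0, 0, 1]], force=35)

```text
time_s: 40.45
eef_pos: [0.4683, 0.239, 0.0051]
tool_rot: [-0.613, 1.48, 0.609]
wrist_force: [-0.9, 0.4, 0.6]
gripper_width: 0.027
```

Emit:
servo_tool(deltas=[[-10, 0, 0, 0, 0, 0, 1], [-25, 0, 0, 0, 0, 0, 1], [-35, 0, 0, 0, 0, 0, 1], [-30, 0, 0, 0, 0, 0, 1], [0, 0, 0, 9, 0, 0, 1], [0, 0, 0, 10, 0, 0, 1], [0, 0, 0, 10, 0, 0, 1], [0, 0, 0, 10, 0, 0, 1], [0, 0, 0, 10, 0, 0, 1], [0, 0, 0, 0, 0, 0, 1]])

```text
time_s: 41.7
eef_pos: [0.4672, 0.24, 0.1142]
tool_rot: [0.077, 1.564, -0.074]
wrist_force: [0.5, 0.2, 0.5]
gripper_width: 0.0273
```

```bash
python3 -c "
from h import *
to(.622,-.02,.1,-5.4)"
```

```text
t 41.7 d [  14.7 -244.   179. ] rot [-0.1  0.3 -0.1] w 0.0273 j7 [-0.17  0.47 -0.55  1.92  0.33  0.83 -0.99]
```

Emit:
servo_tool(deltas=[[0, -20, 12, 0, 0, 0, 1], [0, -38, 25, 0, 0, 0, 1], [0, -45, 33, 0, 0, 0, 1], [0, -45, 33, 0, 0, 0, 1], [0, -45, 33, 0, 0, 0, 1], [0, -33, 25, 0, 0, 0, 1], [0, -15, 12, 0, 0, 0, 1], [0, -5, 5, 0, 0, 0, 1], [0, 0, 0, 0, 0, 0, 1], [0, 0, 0, 0, 0, 0, 1]])

```text
time_s: 42.95
eef_pos: [0.6281, -0.0207, 0.117]
tool_rot: [0.045, 1.565, -0.034]
wrist_force: [-0.8, 0.2, -0.6]
gripper_width: 0.0272
```

```bash
python3 -c "
from h import *
im,cm=wpic('w8'); to(.622,-.02,.008,-5.4)"
```

```text
t 43.0 d [109.   -0.5  -6.7] rot [ 2.5  0.3 -0.4] w 0.027 j7 [ 0.29  0.6  -0.51  1.66  0.34  0.96 -0.39]
```

View pics/w8.png

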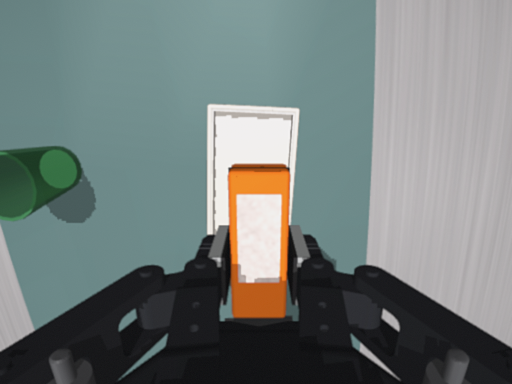

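The box is held level above the white tray, whose far rim runs from (208,107) to (298,109). The beaker is undisturbed at (40,180).

```bash
python3 -c "
from h import *
cm=cam('wrist'); a=ray((208,107),.014,cm);b=ray((298,109),.014,cm);print(a,b); d=(b-a)/np.linalg.norm(b-a); c=(a+b)/2+.065*np.array([d[1],-d[0],0]); print(c,np.degrees(np.arctan2(d[1],d[0]))); to(c[0],-.022,.009,-5.4)"
```

```text
[0.59137977 0.04887728 0.014     ] [0.66319794 0.04351342 0.014     ]
[ 0.6224477  -0.01862412  0.014     ] -4.271302791583847
t 43.0 d [108.   -2.5  -6.2] rot [ 2.5  0.3 -0.4] w 0.027 j7 [ 0.29  0.6  -0.51  1.66  0.34  0.96 -0.39]
```

Emit:
servo_tool(deltas=[[5, 0, -3, 2.5, 0.3, -0.4, 1], [18, 0, -3, 0, 0, 0, 1], [25, 0, 0, 0, 0, 0, 1], [25, 0, 0, 0, 0, 0, 1], [15, 0, 0, 0, 0, 0, 1], [6, 0, 0, 0, 0, 0, 1], [0, 0, 0, 0, 0, 0, 1], [0, 0, 0, 0, 0, 0, 1], [0, 0, 0, 0, 0, 0, 1], [0, 0, 0, 0, 0, 0, 1]])

```text
time_s: 44.25
eef_pos: [0.6225, -0.0116, 0.025]
tool_rot: [0.067, 1.564, -0.064]
wrist_force: [0.0, -0.3, -0.2]
gripper_width: 0.0266
```

```bash
python3 -c "
from h import *
to(.622,-.02,.0085,-5)"
```

```text
t 44.25 d [16.5 -8.4  0.1] rot [ 0.2  0.3 -0.2] w 0.0266 j7 [ 0.23  0.7  -0.45  1.75  0.41  0.78 -0.5 ]
```

Emit:
servo_tool(deltas=[[0, -4, 0, 0, 0.3, -0.2, 1], [4, -3, 0, 0, 0, 0, 1], [6, 0, 0, 0, 0, 0, 1], [4, 0, 0, 0, 0, 0, 1], [2, 0, 0, 0, 0, 0, 1], [0, 0, 0, 0, 0, 0, 1], [0, 0, 0, 0, 0, 0, 1], [0, 0, 0, 0, 0, 0, 1], [0, 0, 0, 0, 0, 0, 1], [0, 0, 0, 0, 0, 0, 1]])

```text
time_s: 45.5
eef_pos: [0.6219, -0.0196, 0.0082]
tool_rot: [0.065, 1.57, -0.067]
wrist_force: [0.1, -1.2, 0.8]
gripper_width: 0.0272
```

```bash
python3 -c "
from h import *
to(.622,-.02,.0081,-5); print(env.read_state()['wrist_force'])"
```

```text
t 45.5 d [ 0.1 -0.4  0.1] rot [ 0.2 -0.   0.1] w 0.0272 j7 [ 0.23  0.73 -0.44  1.75  0.42  0.76 -0.5 ]
[ 0.12934168 -1.24632847  0.80320197]
```

Emit:
servo_tool(deltas=[[0, 0, 0, 0, 0, 0, 0.64], [0, 0, 0, 0, 0, 0, 0.63], [0, 0, 0, 0, 0, 0, 0.62], [-3, 0, 0, 0, 0, 0, 0.61], [-6, 0, 0, 0, 0, 0, 0.58], [-15, 0, 0, 0, 0, 0, 0.5], [-30, 0, 0, 0, 0, 0, 0.4], [-40, 0, 0, 0, 0, 0, 0.3], [-40, 0, 0, 0, 0, 0, 0.2], [-40, 0, 0, 0, 0, 0, 0]])

```text
time_s: 46.75
eef_pos: [0.6204, -0.0188, 0.1892]
tool_rot: [0.064, 1.573, -0.066]
wrist_force: [0.8, 0.4, 0.0]
gripper_width: 0.0836
```

Emit:
servo_tool(deltas=[[-30, 0, -20, 0, 0, 0, 0], [-15, 0, -40, 0, 0, 0, 0], [0, 0, -50, 0, 0, 0, 0], [0, 0, -50, 0, 0, 0, 0], [0, 0, -30, 0, 0, 0, 0], [0, 0, 0, 0, 0, 0, 0], [0, 0, 0, 0, 0, 0, 0], [0, 0, 0, 0, 0, 0, 0], [0, 0, 0, 0, 0, 0, 0], [0, 0, 0, 0, 0, 0, 0]])

```text
time_s: 48.0
eef_pos: [0.4302, -0.0006, 0.2462]
tool_rot: [0.063, 1.556, -0.065]
wrist_force: [0.7, -0.3, -0.2]
gripper_width: 0.0853
```

```bash
python3 -c "
from h import *
a=env.capture('scene')[125:280,60:440]; b=env.capture('top')[120:270,60:440]
f=lambda i:cv2.resize(i,(760,int(i.shape[0]*2)),interpolation=cv2.INTER_CUBIC)
cv2.imwrite('pics/fin.png',np.vstack([f(a),f(b)][:2])[:600]); to(.5,0,.25)"
```

```text
t 48.1 d [-2.9  6.3 69.7] rot [-4.7  0.8  0.1] w 0.0856 j7 [ 0.44  0.15 -0.62  1.97  0.11  1.04 -0.31]
```

View pics/fin.png

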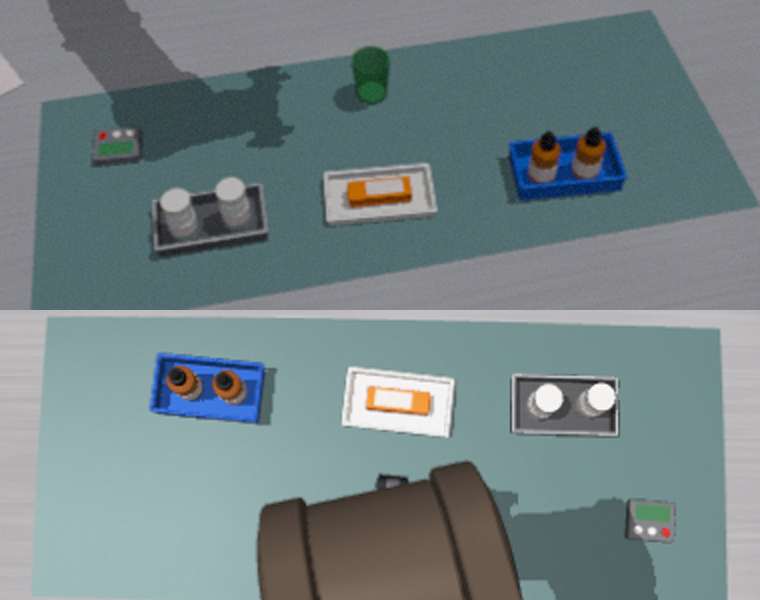

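Both views show the job done: vials upright in the steel tray, droppers upright in the blue bin and the box flat in the white tray. The beaker and timer have not moved, so I'm handing in.

```bash
python3 -c "
from h import *
print(env.close_job())"
```

```text
the job is handed in; nothing more can be done
None
```

I finished the sort and handed it in at about 48 s of the 134 s allowed; `close_job` reported no verdict. The order was both vials, then both dropper bottles, then the slide box.

- **Final pictures (scene and top):** both vials stand in the steel tray, both droppers stand in the blue bin, and the orange box lies flat in the white tray. The timer looks unmoved. So does the beaker, though only the scene view showed it at the end, because the arm hid it from the top camera.
- **Contact:** the gripper was open and clear of everything at hand-in. Wrist force read within about 2 N at the end of every move; I did not log it during the moves.
- **Disagreements:** the top and wrist cameras differed by up to about 5 mm on the left vial, the left dropper and the slide box. A rougher first wrist reading of the box was about 8 mm off. I used values between the two, mostly nearer the wrist camera, and all five grasps held. The first descent went about 10 mm too low without contact, and I corrected it before gripping.

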